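# Stack a kit and hold the bundling press on it

## Task

Make up the kit on the bundling press: stack the flat latched case squarely on the carton that already lies on its base plate, and the small lidded parts box squarely on the case, each long side along the carton's long side. Then take the press arm by its cross handle, swing it over and down against its spring until it rests on its stop with the pad pressing on the parts box, and finish while holding it there, so that a colleague can run tape round the column. Leave the other things on the bench where they are.

Things in the scene. Friction and masses are not known exactly. Their poses are not given: they have to be found in the camera images.
- press_stand: bundling press, fixed. Origin on the bench under the middle of the column's place; x towards its post, z up. Base plate x -90 to 165, y -65 to 65 mm, top at z = 6 mm. Steel strips up to z = 24 mm locate the carton at x = 63 and y = 45 mm. A 40 mm T-slot post at x = 125 mm carries a dark steel fork (top at z = 157 mm), in which the press arm pivots about the stand's y axis
- press_pivot (a point): pivot axis of the press arm, in the middle of the fork: at (125, 0, 135) mm in the stand's frame; the axis is the stand's y axis
- press_arm (a joint): press arm angle (rad): 0 = upright, where its spring keeps it; grows as it swings towards the stand's -x and down; 1.571 = level, on its stop. The spring always drives it back up: about 2.5 N at the handle at 0, 7 N just before the pad touches, 11 N on the stop; let go, it flies up. The arm is a straight aluminium bar 17 mm wide, 16 mm thick, 192 mm long
- press_handle: revolving T handle across the arm's free end: round bar along y, 116 mm, with a black grip 15 mm thick from 11 to 57 mm on each side. Origin in its middle, 190 mm from the pivot: in the stand's frame (125, 0, 325) mm upright, (-65, 0, 135) mm on the stop. It turns freely about its own y on the arm, so a grip pinched from above stays true to the fingers as the arm swings
- press_pad: sprung plunger on the arm, 125 mm from the pivot, with a rubber foot 30 mm wide. Origin on the arm's centre line; the foot's face lies 44 mm from it along its own -x (down when the arm is level). On the stop the free face would be at z = 91 mm over the column's place; the finished column is 98 mm high, so it springs back 7 mm and presses with about 5.5 N
- carton: flat closed cardboard carton, 121 (x) x 85 (y) x 28 (z) mm, 0.2 kg, loose, already lying on the base plate between the strips, long side along the stand's x; origin at the centre of its underside; its top is at z = 34 mm
- case: flat latched plastic case, 65 (x) x 120 (y) x 34 (z) mm, about 0.2 kg, lying on the bench; origin at the centre of its underside (1.5 mm off the middle in x); long side along its y
- parts_box: small clear plastic box of screws, closed with a light grey lid, 101 (x) x 62 (y) x 30 (z) mm, about 0.06 kg, lying on the bench; origin at the centre of its underside; long side along its x. Case and parts box lie one to the left and one to the right of the press, either way round
- tape_roll: bystander: roll of packing tape, 94 mm across, 48 mm high, lying flat
- hex_key: bystander: hex key, 35 x 101 x 6 mm, lying near the front edge of the bench
- marker_red: bystander: marker pen 137 mm long, 12 mm thick, lying behind the box on the right

How it is judged:
By the outcome, as a careful person would: the job done as asked, in the order asked, and still so for the second after the job is handed in, while the arm keeps its last pose, push and grip.
It also fails if it takes over 72 s, if anything falls off the work surface, if the arm or the gripper's body presses on something with over 40 N, if the wrist force passes 120 N, or if a joint passes its speed limit or range.

## Robot

A 6-joint arm with a two-finger parallel gripper is mounted at the origin on a cart in front of the work surface, level with it; the furniture and walls round the work are solid. World frame = base frame: x ahead of the robot, y to its left, z up, the work surface at z = 0. Lengths are in m, angles in rad, forces in N, time in s.
With the tool pointing down it reaches from about 0.3 to 0.875 m from the base axis. Payload 6.4 kg.
Tool frame: the origin (TCP) lies on the centre line of the jaws, within the pads' length; the fingertips stand 22 mm ahead of it and the grasp point (between the pads) lies 3 mm ahead of it; z points along the fingers, y is the line along which they close (so a half turn about z gives the same grasp; the last joint's range is limited). The gripper opens to 85 mm and grips with 20 to 120 N. Pads are 22 mm wide; open, the fingers measure 114 mm over their backs; the gripper's body (76 mm by 85 mm) begins 54 mm behind the grasp point. The pads swing forward as they close: fully open they stand 13 mm farther back than shut.
Start: joints at [-1.307, 0.181, 1.607, -0, 1.354, -0.206], TCP at [0.26, -0.513, 0.253] pointing down, gripper open.
Joint ranges: [-2.99, 2.99], [-0.89, 2.07], [0.3, 2.58], [-1.14, 4.28], [0, 2.63], [-3.12, 3.12]. Speed limits (rad/s): [2.57, 2.57, 3.01, 3.14, 3.14, 3.14].

## Interface

Orientations are given as a unit quaternion [w, x, y, z].
In Python, from bench import ctrl gives the robot as it stands. The module is installed in compiled form; this text tells all that it offers.
- The arm moves only by the tool servo_tool, never from a script. Its argument "commands" is a list of rows, each a list of 3 entries, a list of its own where there are three numbers: the shift along the tool's x, y, z in mm, then the turn about the tool's z in rad, then the finger opening in mm, from 0 to 85.4. In form: [[[dx, dy, dz], turn, jaw], ...]. A call has 1 to 20 rows; each row shifts and turns the commanded pose from where the row before left it, along the tool's axes as they then stand; what a row does not reach is not made up. A row lasts 1/8 s, in which the tool goes at most 62.5 mm and 10.7 degrees, less where a joint would pass 70% of its speed; a pose out of reach is approached as far as the arm can. A call with a gripper value outside its range is refused whole. The fingers move at their own pace and stop on an object; the grip force is fixed at half the most. Time passes only in rows, so rows that do not move let the fingers close. It gives the time, the measured TCP pose, the force, the opening and the grip force at its end, in the units of the state.
- ctrl.get_obs(): the state, without advancing time (a new reading comes with each control period).
- ctrl.camera(name): name is "scene" or "side" or "wrist"; returns a dict with "color" (384x512x3 uint8, red, green, blue), "z_map" (384x512 float32, m along the optical axis (not along the pixel's ray), 0 where there is no reading), "fx", "fy", "cx", "cy" (pixels), "R" (3x3) and "t" (3): a world point X has camera coordinates R X + t. Camera axes: x right, y down, z forward; pixel columns grow to the right and rows downward; lengths in m; the calibration is good to about 2 mm. A picture is of the moment at which its call begins.
- ctrl.hand_in(): hands the job in; it is judged then, once.
The state is a dict: "time_s": time; "q": joint angles; "dq": joint speeds; "joint_efforts": joint torques, N m; "eef_pos": TCP position; "eef_rot": TCP orientation; "wrist_force": force on the tool from outside, world axes, zero at the start; "torque": the same for the moment, N m; "opening": opening from 0.0 (shut) to 1.0 (fully open); "grasp_force": force on a finger pad.
Only numpy, scipy, OpenCV 4.12 (cv2) and the standard library are available. Lean on these libraries where they do the work, as an engineer would, in place of code of your own. Each camera call takes 0.05 s, during which the arm holds its last target. There are 200 camera calls.

## Working session

There is one attempt and no reset: what is moved stays moved. The work goes in short steps, Python scripts to look and compute and a tool call to move; the robot and the scene stay as the last step left them, time stands still between calls to the robot, and variables do not carry over. Pictures are saved under pics/ and viewed, at most 11 in all, crops included, and the job is handed in when it is done.

Besides the shell and the picture viewer there is one more tool, called in YAML: its name, and indented under it one key for each argument. servo_tool: Moves the arm, as the interface text tells. Its arguments: {"type":"object","properties":{"commands":{"type":"array"}},"required":["commands"]}

```bash
mkdir -p pics
cat > h.py <<'E'
import numpy as np, cv2
from bench import ctrl
def save(c,n): cv2.imwrite('pics/'+n,c['color'][:,:,::-1])
def pts(c):
    z=c['z_map']; v,u=np.mgrid[:z.shape[0],:z.shape[1]]
    P=np.stack([(u-c['cx'])/c['fx']*z,(v-c['cy'])/c['fy']*z,z],-1)
    W=(P-c['t'])@c['R']; W[z==0]=np.nan
    return W
def ray(c,u,v,h):
    d=c['R'].T@np.array([(u-c['cx'])/c['fx'],(v-c['cy'])/c['fy'],1]); o=-c['R'].T@c['t']
    return o+d*(h-o[2])/d[2]
def proj(c,X):
    p=c['R']@np.array(X)+c['t']; return p[0]/p[2]*c['fx']+c['cx'],p[1]/p[2]*c['fy']+c['cy']
E
python3 - <<'E'
from h import *
np.set_printoptions(precision=3,suppress=True)
a=ctrl.camera('scene');b=ctrl.camera('side')
np.savez('c0.npz',**{'a_'+k:v for k,v in a.items()},**{'b_'+k:v for k,v in b.items()})
for c in(a,b): print(c['fx'],-c['R'].T@c['t'],c['R'][2], (c['z_map']==0).mean())
save(a,'a.png');save(b,'b.png'); o=ctrl.get_obs();print(o)
E
```

```text
408.14050589462414 [-0.259 -0.31   0.656] [ 0.758  0.459 -0.463] 0.003753662109375
416.30955207686907 [0.058 1.128 0.816] [ 0.359 -0.797 -0.486] 0.003926595052083333
{'time_s': 0.1, 'q': array([-1.307,  0.181,  1.608,  0.   ,  1.354, -0.206]), 'dq': array([-0.   , -0.002, -0.002,  0.001,  0.001,  0.001]), 'joint_efforts': array([  0.   , -44.588, -35.224,  -0.   ,   0.004,   0.   ]), 'eef_pos': array([ 0.26 , -0.512,  0.252]), 'eef_rot': array([-0.001,  0.973,  0.233,  0.   ]), 'wrist_force': array([ 0.167, -0.53 ,  0.026]), 'torque': array([-0.036,  0.007, -0.063]), 'grasp_force': 0.0, 'opening': 0.9951893947147405}
```

View pics/a.png

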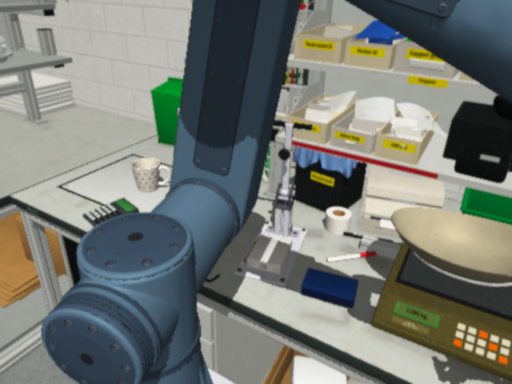

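View pics/b.png

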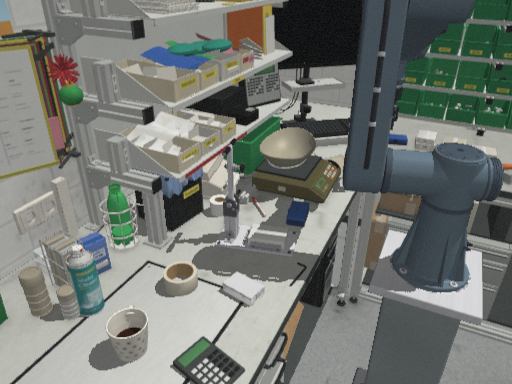

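The scene view shows the press at about (275,250), the blue case at (330,287) and the marker behind it. The side view shows the parts box at (243,289), the case at (298,213), the carton at (270,240), the press arm at (232,180) and the tape roll at (181,277).

Run:
```python
from h import *
np.set_printoptions(precision=3,suppress=True)
d=np.load('c0.npz')
a={k[2:]:d[k] for k in d if k[0]=='a'};b={k[2:]:d[k] for k in d if k[0]=='b'}
def rect(W,m,n):
    p=W[m]; p=p[~np.isnan(p[:,0])]
    zt=np.percentile(p[:,2],[5,50,95]); t=p[p[:,2]>zt[2]-.006]
    r=cv2.minAreaRect((t[:,:2]*1000).astype(np.float32)); print(n,len(t),zt,r)
for c,n,roi in((a,'a',(265,315,295,365)),(b,'b',(190,235,280,315))):
    W=pts(c);hsv=cv2.cvtColor(c['color'],cv2.COLOR_RGB2HSV)
    m=(hsv[...,0]>100)&(hsv[...,0]<130)&(hsv[...,1]>120); k=np.zeros_like(m);k[roi[0]:roi[1],roi[2]:roi[3]]=1
    rect(W,m&k&(W[...,2]>.02),'case '+n)
W=pts(b);k=np.zeros(W.shape[:2],bool);k[265:310,215:270]=1
rect(W,k&(W[...,2]>.015)&(W[...,2]<.05),'box b')
k[:]=0;k[222:262,235:305]=1
rect(W,k&(W[...,2]>.027)&(W[...,2]<.045),'carton b')
k[:]=0;k[140:245,205:255]=1
m=k&(W[...,2]>.05)
for lo in np.arange(.05,.36,.02):
    q=W[m&(W[...,2]>lo)&(W[...,2]<lo+.02)&(W[...,0]<.8)]
    if len(q):print(round(lo,2),len(q),np.median(q,0),q.min(0)[:2],q.max(0)[:2])
W=pts(a);k[:]=0;k[225:285,235:310]=1
rect(W,k&(W[...,2]>.027)&(W[...,2]<.042),'carton a')
for c,n in((a,'a'),(b,'b')):
    roi=(slice(110,300),slice(220,380)) if n=='a' else (slice(130,320),slice(180,340))
    save({'color':cv2.resize(c['color'][roi],None,fx=3.1,fy=3.1,interpolation=cv2.INTER_CUBIC)},n+'crop.png')
```

```text
case a 970 [0.022 0.035 0.037] ((458.6384582519531, -87.92805480957031), (63.77412414550781, 118.20869445800781), 10.309432029724121)
case b 274 [0.025 0.037 0.04 ] ((461.2789611816406, -79.47761535644531), (61.805938720703125, 117.28157806396484), 10.722672462463379)
box b 597 [0.018 0.031 0.034] ((462.947021484375, 344.49676513671875), (66.49915313720703, 104.2091293334961), 77.88483428955078)
carton b 587 [0.029 0.036 0.039] ((524.7666015625, 97.93058776855469), (167.33421325683594, 91.86276245117188), 13.836030960083008)
0.05 395 [ 0.764 -0.055  0.057] [ 0.599 -0.356] [0.8   0.145]
0.07 188 [ 0.769 -0.065  0.076] [ 0.598 -0.354] [0.8   0.149]
0.09 137 [0.629 0.128 0.101] [ 0.596 -0.352] [0.798 0.148]
0.11 139 [0.63  0.131 0.12 ] [ 0.595 -0.351] [0.799 0.147]
0.13 145 [0.621 0.134 0.14 ] [ 0.596 -0.347] [0.799 0.148]
0.15 115 [0.625 0.121 0.156] [ 0.602 -0.332] [0.798 0.147]
0.17 32 [0.618 0.127 0.181] [0.613 0.115] [0.628 0.132]
0.19 33 [0.617 0.127 0.2  ] [0.611 0.111] [0.626 0.132]
0.21 69 [0.626 0.113 0.225] [ 0.613 -0.15 ] [0.745 0.131]
0.23 255 [0.746 0.001 0.24 ] [ 0.612 -0.11 ] [0.765 0.131]
0.25 185 [0.63  0.116 0.261] [ 0.577 -0.073] [0.765 0.133]
0.27 93 [0.625 0.116 0.276] [ 0.579 -0.019] [0.763 0.132]
0.29 37 [0.618 0.126 0.298] [0.611 0.036] [0.762 0.131]
0.31 45 [0.615 0.128 0.326] [0.604 0.066] [0.629 0.178]
0.33 63 [0.616 0.14  0.333] [0.602 0.077] [0.632 0.18 ]
carton a 1106 [0.03  0.035 0.037] ((486.7695617675781, 73.12515258789062), (257.278076171875, 142.4977264404297), 39.93950271606445)
```

View pics/bcrop.png

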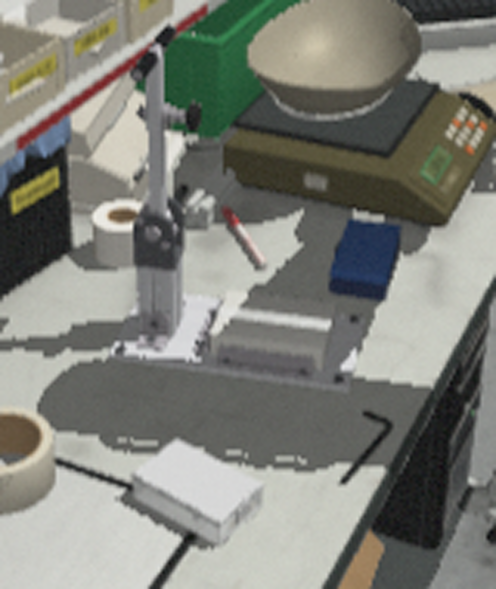

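The zoomed side view shows the press arm upright with its black T handle at about (155,55). The carton sits between its strips at (275,335), the parts box is at (198,490) and the case at (365,260).

I'll move above the case for a close look with the wrist camera.

```bash
cat >> h.py <<'E'
import json
from scipy.spatial.transform import Rotation as Ro
def pose():
    o=ctrl.get_obs();w,x,y,z=o['eef_rot'];R=Ro.from_quat([x,y,z,w]).as_matrix()
    return o['eef_pos']*1000,np.arctan2(R[1,0],R[0,0]),R
def plan(wps,jaw,p=None,yaw=None):
    """wps: (x,y,z mm,yaw deg,n rows); prints rounded rows, tool down"""
    if p is None: p,yaw,_=pose()
    p=np.array(p,float)
    for *t,yt,n in wps:
        t=np.array(t);rows=[]
        dy=(np.radians(yt)-yaw+np.pi)%(2*np.pi)-np.pi
        for i in range(n):
            d=(t-p)/(n-i); c,s=np.cos(yaw),np.sin(yaw)
            l=np.round([c*d[0]+s*d[1], s*d[0]-c*d[1], -d[2]]).astype(int)
            p=p+[c*l[0]+s*l[1],s*l[0]-c*l[1],-l[2]]
            k=round(-dy/n,3); yaw-=k; rows.append([l.tolist(),k,jaw])
        print(json.dumps(rows))
    print('end',p.round(1),np.degrees(yaw).round(2))
E
python3 - <<'E'
from h import *
print(pose())
plan([(330,-280,300,60,8),(440,-80,300,100,8)],85)
E
```

```text
(array([ 260.19436976, -512.25404051,  252.48411656]), np.float64(0.4697680187971924), array([[ 8.91673263e-01,  4.52679428e-01, -3.57137425e-04],
       [ 4.52679414e-01, -8.91672028e-01,  1.53030962e-03],
       [ 3.74290232e-04, -1.52620493e-03, -9.99998765e-01]]))
[[[21, -22, -6], -0.072, 85], [[22, -20, -6], -0.072, 85], [[24, -19, -6], -0.072, 85], [[25, -17, -6], -0.072, 85], [[26, -15, -6], -0.072, 85], [[28, -13, -6], -0.072, 85], [[28, -11, -6], -0.072, 85], [[29, -9, -6], -0.072, 85]]
[[[29, -1, 0], -0.087, 85], [[28, 2, 0], -0.087, 85], [[28, 4, 0], -0.087, 85], [[28, 7, 0], -0.087, 85], [[27, 9, 0], -0.087, 85], [[26, 11, 0], -0.087, 85], [[25, 14, 0], -0.087, 85], [[24, 16, 0], -0.087, 85]]
end [440.  -79.9 300.5] 99.8
```

servo_tool:
  commands:
    - [[21,-22,-6],-0.072,85]
    - [[22,-20,-6],-0.072,85]
    - [[24,-19,-6],-0.072,85]
    - [[25,-17,-6],-0.072,85]
    - [[26,-15,-6],-0.072,85]
    - [[28,-13,-6],-0.072,85]
    - [[28,-11,-6],-0.072,85]
    - [[29,-9,-6],-0.072,85]
    - [[29,-1,0],-0.087,85]
    - [[28,2,0],-0.087,85]
    - [[28,4,0],-0.087,85]
    - [[28,7,0],-0.087,85]
    - [[27,9,0],-0.087,85]
    - [[26,11,0],-0.087,85]
    - [[25,14,0],-0.087,85]
    - [[24,16,0],-0.087,85]
    - [[0,0,0],0,85]

```text
time_s: 2.22
eef_pos: [0.4403, -0.0791, 0.3009]
eef_rot: [-0.0, 0.643, 0.766, -0.0]
wrist_force: [-0.1, -0.8, -0.4]
opening: 0.996
grasp_force: 0.0
```

```bash
cat >> h.py <<'E'
def snap(n,cam='wrist'):
    c=ctrl.camera(cam); np.savez(n+'.npz',**c); save(c,n+'.png'); return c
E
python3 - <<'E'
from h import *
c=snap('w1');print(pose(),c['fx'],-c['R'].T@c['t'],c['R'])
E
```

```text
(array([439.933599  , -79.91379732, 300.92350899]), np.float64(1.742715120165232), array([[-1.71073167e-01,  9.85257900e-01, -9.17609299e-04],
       [ 9.85258309e-01,  1.71073267e-01,  3.10253809e-05],
       [ 1.87546422e-04, -8.98774576e-04, -9.99999579e-01]])) 276.5130477735186 [ 4.25883244e-01 -2.90096508e-04  4.21051214e-01] [[ 9.84886782e-01  1.73198600e-01 -5.21686510e-04]
 [ 1.64665917e-01 -9.35423734e-01  3.12837936e-01]
 [ 5.36950948e-02 -3.08195852e-01 -9.49806377e-01]]
```

View pics/w1.png

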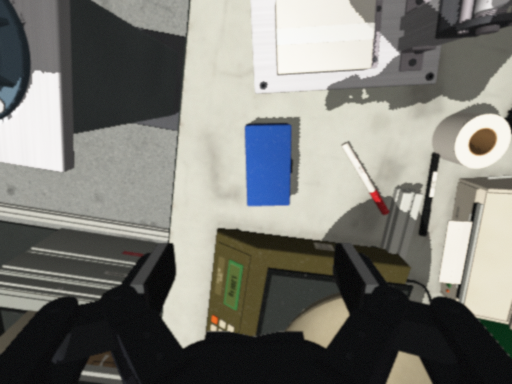

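The wrist view shows the case at (268,165) with its latch on the right edge at (292,163). The carton's near end is at (325,40) and the marker at (365,178).

```bash
cat >> h.py <<'E'
def top(c,m,z0,z1,name):
    W=pts(c); m=m&(W[...,2]>z0)&(W[...,2]<z1); m=cv2.morphologyEx(m.astype(np.uint8),cv2.MORPH_OPEN,np.ones((3,3)))
    cs,_=cv2.findContours(m,cv2.RETR_EXTERNAL,cv2.CHAIN_APPROX_NONE); k=max(cs,key=cv2.contourArea)[:,0]
    h=np.median(W[m>0][:,2]); P=np.array([ray(c,u,v,h)[:2]*1000 for u,v in k],np.float32)
    r=cv2.minAreaRect(P); print(name,'h',h.round(4),'n',m.sum(),'rect',np.round(r[0],1),np.round(r[1],1),round(r[2],2),'bb',k.min(0),k.max(0)); return m,h,P
E
python3 - <<'E'
from h import *
c=dict(np.load('w1.npz'));s=dict((k[2:],v) for k,v in np.load('c0.npz').items() if k[0]=='a')
hsv=cv2.cvtColor(c['color'],cv2.COLOR_RGB2HSV);m=(hsv[...,0]>100)&(hsv[...,0]<130)&(hsv[...,1]>120)
k=np.zeros_like(m);k[110:215,235:300]=1
top(c,m&k,.025,.045,'case')
k[:]=0;k[:80,255:385]=1
top(c,k&(hsv[...,2]>150),.027,.042,'carton')
hs=cv2.cvtColor(s['color'],cv2.COLOR_RGB2HSV);m=(hs[...,0]>100)&(hs[...,0]<130)&(hs[...,1]>120)
k[:]=0;k[265:315,295:365]=1
top(s,m&k,.03,.045,'case scene')
E
```

```text
case h 0.0341 n 3513 rect [461.4 -86.9] [ 63.1 118.1] 11.18 bb [245 124] [290 205]
carton h 0.0336 n 6494 rect [499.8  88.3] [121.7  81.9] 11.88 bb [276   0] [374  73]
case scene h 0.0351 n 977 rect [456.3 -88.6] [ 66.  117.8] 10.74 bb [302 269] [357 298]
```

Run:
```python
from h import *
plan([(461,-87,90,101.2,5),(461,-87,28,101.2,4)],85)
```

```text
[[[-2, 4, 42], -0.005, 85], [[-2, 4, 42], -0.005, 85], [[-2, 4, 42], -0.005, 85], [[-2, 4, 42], -0.005, 85], [[-3, 3, 43], -0.005, 85]]
[[[0, 0, 15], 0.0, 85], [[0, 0, 16], 0.0, 85], [[0, 0, 15], 0.0, 85], [[0, 0, 16], 0.0, 85]]
end [460.6 -87.3  27.9] 101.28
```

servo_tool:
  commands:
    - [[-2,4,42],-0.005,85]
    - [[-2,4,42],-0.005,85]
    - [[-2,4,42],-0.005,85]
    - [[-2,4,42],-0.005,85]
    - [[-3,3,43],-0.005,85]
    - [[0,0,15],0,85]
    - [[0,0,16],0,85]
    - [[0,0,15],0,85]
    - [[0,0,16],0,85]
    - [[0,0,0],0,55]
    - [[0,0,0],0,55]
    - [[0,0,0],0,55]
    - [[0,0,0],0,55]
    - [[0,0,0],0,55]

```text
time_s: 4.03
eef_pos: [0.4608, -0.0878, 0.0284]
eef_rot: [0.0, 0.635, 0.773, 0.0]
wrist_force: [-0.1, -0.3, -2.2]
opening: 0.752
grasp_force: 66.9
```

Run:
```python
from h import *
plan([(461,-87,128,101,3),(420,65,300,12,10)],55)
```

```text
[[[0, 0, -33], 0.001, 55], [[0, 0, -33], 0.001, 55], [[1, 0, -34], 0.001, 55]]
[[[16, -1, -17], 0.155, 55], [[15, -3, -17], 0.155, 55], [[15, -6, -17], 0.155, 55], [[13, -8, -17], 0.155, 55], [[12, -10, -17], 0.155, 55], [[10, -12, -17], 0.155, 55], [[9, -13, -17], 0.155, 55], [[6, -14, -18], 0.155, 55], [[4, -15, -17], 0.155, 55], [[2, -16, -18], 0.155, 55]]
end [420.2  64.6 300.4] 12.25
```

servo_tool:
  commands:
    - [[0,0,-33],0,55]
    - [[0,0,-33],0,55]
    - [[1,0,-34],0,55]
    - [[16,-1,-17],0.155,55]
    - [[15,-3,-17],0.155,55]
    - [[15,-6,-17],0.155,55]
    - [[13,-8,-17],0.155,55]
    - [[12,-10,-17],0.155,55]
    - [[10,-12,-17],0.155,55]
    - [[9,-13,-17],0.155,55]
    - [[6,-14,-18],0.155,55]
    - [[4,-15,-17],0.155,55]
    - [[2,-16,-18],0.155,55]
    - [[0,0,0],0,55]
    - [[0,0,0],0,55]

```text
time_s: 5.9
eef_pos: [0.4195, 0.0642, 0.2995]
eef_rot: [0.0, 0.994, 0.11, -0.0]
wrist_force: [0.8, -0.6, -2.4]
opening: 0.746
grasp_force: 67.7
```

Run:
```python
from h import *
np.set_printoptions(suppress=True,precision=4)
c=snap('w2');print(pose()[0],np.degrees(pose()[1]),ctrl.get_obs()['opening'],-c['R'].T@c['t'])
hsv=cv2.cvtColor(c['color'],cv2.COLOR_RGB2HSV)
m=(hsv[...,0]>100)&(hsv[...,0]<130)&(hsv[...,1]>120)
top(c,m,.25,.36,'held')
m=(hsv[...,2]>150)
top(c,m,.029,.042,'carton')
```

```text
[419.4129  64.04   299.327 ] 12.532395250741498 0.7405163206455754 [0.4975 0.0813 0.4196]
held h 0.3053 n 25667 rect [429.  66.] [105.1  64.4] 12.6 bb [181 144] [328 342]
carton h 0.0337 n 4940 rect [499.3  90.5] [118.5  84.7] 12.61 bb [216  46] [280 141]
```

View pics/w2.png

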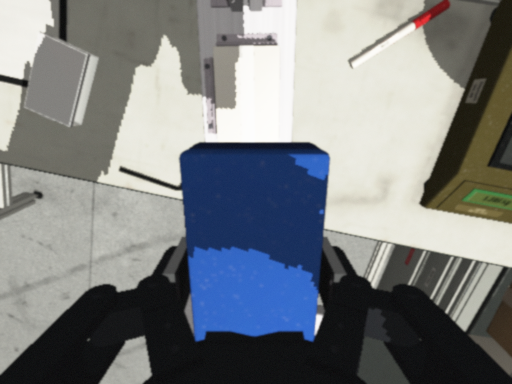

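The held case is straight in the jaws at (255,240). The carton top shows beyond it from (216,46) to (280,141), with the two strips at (258,40) and (210,95). The parts box is at (60,80).

Run:
```python
from h import *
np.set_printoptions(suppress=True,precision=2)
w1=dict(np.load('w1.npz'));w2=dict(np.load('w2.npz'))
def edge(P,ax,mid,sgn,name):
    # boundary points nearest side: take those with extreme along n
    best=None
    a=np.radians(12.4);
    for it in range(3):
        X=np.array([np.cos(a),np.sin(a)]);Y=np.array([-X[1],X[0]]);n,t=(X,Y) if ax=='x' else (Y,X)
        d=P@n; s=P@t; e=np.median(np.sort(d*sgn)[-40:])*sgn
        q=P[(abs(d-e)<2.5)&(s>np.percentile(s,12))&(s<np.percentile(s,88))]
    vx,vy,x0,y0=cv2.fitLine(q.astype(np.float32),cv2.DIST_HUBER,0,.01,.01).ravel()
    print(name,len(q),'ang',np.degrees(np.arctan2(vy,vx)).round(2),'off',(q@n).mean().round(2),'u',(q@t).min().round(1),(q@t).max().round(1))
h1=cv2.cvtColor(w1['color'],cv2.COLOR_RGB2HSV);k=np.zeros(h1.shape[:2],bool);k[:80,255:385]=1
_,_,P1=top(w1,k&(h1[...,2]>150),.027,.042,'c1')
h2=cv2.cvtColor(w2['color'],cv2.COLOR_RGB2HSV)
_,_,P2=top(w2,h2[...,2]>150,.029,.042,'c2')
_,_,P3=top(w2,np.ones_like(k),.029,.042,'c3 nomask')
for P,n in((P1,'w1'),(P2,'w2'),(P3,'w3')):
    for ax in'xy':
        for s in(-1,1): edge(P,ax,0,s,n+ax+str(s))
for nm,c,kk in(('w2',w2,(slice(30,135),slice(15,105))),):
    k[:]=0;k[kk]=1;top(c,k,.022,.038,'box')
```

```text
c1 h 0.0336 n 6494 rect [499.8  88.3] [121.7  81.9] 11.88 bb [276   0] [374  73]
c2 h 0.0337 n 4940 rect [499.3  90.5] [118.5  84.7] 12.61 bb [216  46] [280 141]
c3 nomask h 0.0338 n 8199 rect [499.2  90.7] [119.3  84.7] 13.18 bb [213  46] [280 141]
w1x-1 75 ang -77.03 off 447.93 u -59.7 18.3
w1x1 48 ang -77.75 off 566.97 u -59.9 -7.9
w1y-1 96 ang 13.05 off -60.54 u 448.0 566.4
w1y1 68 ang 9.97 off 18.6 u 448.1 528.6
w2x-1 58 ang -77.4 off 447.82 u -59.6 19.5
w2x1 46 ang -77.39 off 566.18 u -60.0 -7.2
w2y-1 95 ang 12.97 off -60.26 u 448.0 565.3
w2y1 35 ang 13.29 off 22.48 u 449.1 492.9
w3x-1 61 ang -77.4 off 447.85 u -59.6 22.3
w3x1 69 ang -77.39 off 566.21 u -59.9 22.8
w3y-1 95 ang 12.97 off -60.25 u 448.0 565.3
w3y1 96 ang 13.36 off 23.1 u 449.1 566.1
box h 0.0287 n 4113 rect [461.2 340.1] [ 65.8 103. ] 77.82 bb [25 32] [ 89 126]
```

Run:
```python
from h import *
plan([(405,65,260,102,10),(420,73,180,192.9,10),(500.2,90.8,120,192.9,4),(500.2,90.8,68,192.9,4)],55)
```

```text
[[[-1, 0, 4], -0.156, 55], [[-1, -1, 4], -0.156, 55], [[-1, -1, 4], -0.156, 55], [[-1, -1, 4], -0.156, 55], [[-1, -1, 4], -0.156, 55], [[-1, -1, 4], -0.156, 55], [[-1, -2, 4], -0.156, 55], [[0, -1, 4], -0.156, 55], [[0, -2, 4], -0.156, 55], [[0, -1, 3], -0.156, 55]]
[[[0, 2, 8], -0.159, 55], [[0, 2, 8], -0.159, 55], [[0, 2, 8], -0.159, 55], [[0, 2, 8], -0.159, 55], [[0, 1, 8], -0.159, 55], [[-1, 1, 8], -0.159, 55], [[-1, 1, 8], -0.159, 55], [[-1, 1, 8], -0.159, 55], [[-1, 1, 8], -0.159, 55], [[-2, 1, 8], -0.159, 55]]
[[[-21, 0, 15], 0.0, 55], [[-20, 0, 15], 0.0, 55], [[-21, 0, 15], 0.0, 55], [[-20, 0, 15], 0.0, 55]]
[[[0, 0, 13], 0.0, 55], [[0, 0, 13], 0.0, 55], [[0, 0, 13], 0.0, 55], [[0, 0, 13], 0.0, 55]]
end [500.   91.   68.3] 193.01
```

servo_tool:
  commands:
    - [[-1,0,4],-0.156,55]
    - [[-1,-1,4],-0.156,55]
    - [[-1,-1,4],-0.156,55]
    - [[-1,-1,4],-0.156,55]
    - [[-1,-1,4],-0.156,55]
    - [[-1,-1,4],-0.156,55]
    - [[-1,-2,4],-0.156,55]
    - [[0,-1,4],-0.156,55]
    - [[0,-2,4],-0.156,55]
    - [[0,-1,3],-0.156,55]
    - [[0,2,8],-0.159,55]
    - [[0,2,8],-0.159,55]
    - [[0,2,8],-0.159,55]
    - [[0,2,8],-0.159,55]
    - [[0,1,8],-0.159,55]
    - [[-1,1,8],-0.159,55]
    - [[-1,1,8],-0.159,55]
    - [[-1,1,8],-0.159,55]
    - [[-1,1,8],-0.159,55]
    - [[-2,1,8],-0.159,55]

```text
time_s: 8.45
eef_pos: [0.42, 0.0724, 0.18]
eef_rot: [-0.001, -0.115, 0.993, 0.0]
wrist_force: [-0.5, 0.2, -1.9]
opening: 0.746
grasp_force: 67.5
```

servo_tool:
  commands:
    - [[-21,0,15],0,55]
    - [[-20,0,15],0,55]
    - [[-21,0,15],0,55]
    - [[-20,0,15],0,55]
    - [[0,0,13],0,55]
    - [[0,0,13],0,55]
    - [[0,0,13],0,55]
    - [[0,0,13],0,55]
    - [[0,0,0],0,55]

```text
time_s: 9.57
eef_pos: [0.4993, 0.0912, 0.0681]
eef_rot: [-0.001, -0.112, 0.994, 0.0]
wrist_force: [0.6, 0.3, -3.1]
opening: 0.747
grasp_force: 67.5
```

Run:
```python
from h import *
np.set_printoptions(suppress=True,precision=2)
p,y,R=pose();print(p,np.degrees(y),R[2],ctrl.get_obs()['wrist_force'])
plan([(500.2,90.8,62.5,192.9,2)],55)
```

```text
[499.28  91.24  68.15] -167.09883316968762 [ 0.  0. -1.] [ 0.64  0.29 -3.07]
[[[0, 0, 3], 0.0, 55], [[-1, -1, 3], 0.0, 55]]
end [500.5  90.5  62.1] -167.1
```

servo_tool:
  commands:
    - [[-1,0,3],0,55]
    - [[0,0,2],0,55]
    - [[0,0,1],0,55]
    - [[0,0,0],0,55]

```text
time_s: 10.07
eef_pos: [0.5014, 0.0915, 0.0634]
eef_rot: [0.0, -0.112, 0.994, -0.0]
wrist_force: [-0.4, -0.4, -2.2]
opening: 0.748
grasp_force: 67.5
```

servo_tool:
  commands:
    - [[0,0,1],0,55]
    - [[0,0,0],0,55]

```text
time_s: 10.32
eef_pos: [0.5013, 0.0915, 0.0623]
eef_rot: [-0.0, -0.112, 0.994, 0.0]
wrist_force: [0.2, 0.2, -2.1]
opening: 0.747
grasp_force: 67.5
```

Run:
```python
from h import *
for i in range(3):
    ctrl.camera('side');o=ctrl.get_obs();print(o['eef_pos'],o['wrist_force'])
```

```text
[0.50132653 0.09145553 0.06228209] [ 0.19739424 -0.13313539 -2.73554597]
[0.50134041 0.09146873 0.06230222] [ 0.31011904 -0.33340993 -2.48770939]
[0.50137258 0.09145334 0.06229782] [ 0.40119008 -0.11035944 -0.96413792]
```

servo_tool:
  commands:
    - [[1,0,0],0,55]
    - [[0,0,1],0,55]
    - [[0,0,0],0,55]

```text
time_s: 10.85
eef_pos: [0.5004, 0.0913, 0.0622]
eef_rot: [-0.0, -0.112, 0.994, -0.0]
wrist_force: [-5.0, -0.2, 7.4]
opening: 0.748
grasp_force: 68.7
```

servo_tool:
  commands:
    - [[0,0,0],0,80]
    - [[0,0,0],0,80]
    - [[0,0,0],0,80]
    - [[0,0,-10],0,80]
    - [[0,0,-20],0,80]
    - [[15,0,-40],0,80]
    - [[15,0,-45],0,80]
    - [[15,0,-45],0,80]
    - [[15,0,-45],0,80]
    - [[15,0,-45],0,80]
    - [[0,0,0],0,80]

```text
time_s: 12.22
eef_pos: [0.4286, 0.0743, 0.3161]
eef_rot: [0.004, -0.112, 0.994, -0.001]
wrist_force: [0.4, 0.4, 0.3]
opening: 0.939
grasp_force: 0.0
```

Run:
```python
from h import *
c=snap('w3');print(pose()[0])
h=cv2.cvtColor(c['color'],cv2.COLOR_RGB2HSV);m=(h[...,0]>100)&(h[...,0]<130)&(h[...,1]>120)
top(c,m,.058,.078,'case'); top(c,h[...,2]>100,.028,.042,'carton')
```

```text
[427.91990413  74.41594211 313.62174091]
case h 0.068 n 3346 rect [498.   91.6] [119.3  63.6] 12.95 bb [233 169] [278 246]
carton h 0.0316 n 1915 rect [507.7  54.8] [118.8  10.5] 11.18 bb [228 164] [235 235]
```

View pics/w3.png

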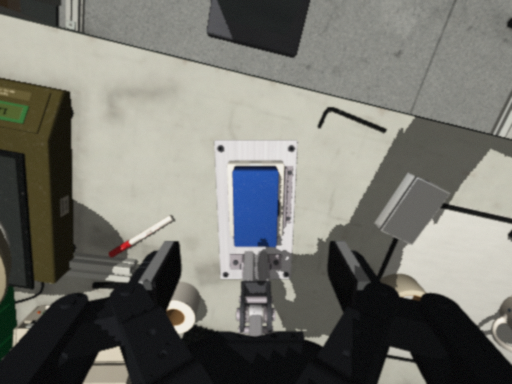

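The case lies squarely on the carton, at (256,207) in the picture. The strips and bystanders are untouched, and the box is at (412,208).

Next is the parts box.

Run:
```python
from h import *
c=dict(np.load('w3.npz'));k=np.zeros((384,512),bool);k[165:250,370:460]=1
top(c,k,.022,.040,'box')
plan([(455,320,300,167.8,6)],85)
```

```text
box h 0.0287 n 2449 rect [460.6 341.5] [ 66.3 102.6] 77.78 bb [380 177] [449 243]
[[[-14, 39, 2], 0.073, 85], [[-11, 40, 2], 0.073, 85], [[-8, 40, 2], 0.073, 85], [[-4, 41, 3], 0.073, 85], [[-2, 41, 2], 0.073, 85], [[2, 41, 3], 0.073, 85]]
end [454.7 319.9 299.6] -192.2
```

servo_tool:
  commands:
    - [[-14,39,2],0.073,85]
    - [[-11,40,2],0.073,85]
    - [[-8,40,2],0.073,85]
    - [[-4,41,3],0.073,85]
    - [[-2,41,2],0.073,85]
    - [[2,41,3],0.073,85]
    - [[0,0,0],0,85]
    - [[0,0,0],0,85]

```text
time_s: 13.28
eef_pos: [0.4535, 0.3196, 0.2959]
eef_rot: [-0.001, 0.106, 0.994, -0.001]
wrist_force: [0.5, -0.6, -0.6]
opening: 0.993
grasp_force: 0.0
```

Run:
```python
from h import *
c=snap('w4');p,y,_=pose();print(p,np.degrees(y))
k=np.zeros((384,512),bool);u,v=map(int,proj(c,[.461,.341,.03]));print(u,v);k[max(0,v-70):v+70,max(0,u-70):u+70]=1
W=pts(c);q=W[k&(W[...,2]>.015)&(W[...,2]<.045)];print(np.percentile(q[:,2],[5,25,50,75,95]))
m,h,P=top(c,k,.024,.040,'box');top(c,k,.026,.040,'box2')
r=cv2.minAreaRect(P);
plan([(r[0][0],r[0][1],100,90+r[2],4),(r[0][0],r[0][1],27,90+r[2],4)],85)
```

```text
[453.72232697 319.26939887 296.31650695] 167.81534607934594
270 161
[0.02737995 0.02828019 0.02882747 0.02937752 0.03015933]
box h 0.0288 n 3092 rect [461.2 344.2] [ 62.2 102.8] 77.69 bb [251 124] [296 195]
box2 h 0.0288 n 3079 rect [461.2 344.2] [ 62.2 102.8] 77.69 bb [251 124] [296 195]
[[[-1, 6, 49], 0.001, 85], [[0, 7, 49], 0.001, 85], [[0, 6, 49], 0.001, 85], [[-1, 7, 49], 0.001, 85]]
[[[0, 0, 18], -0.0, 85], [[0, 0, 18], -0.0, 85], [[0, 0, 19], -0.0, 85], [[0, 0, 18], -0.0, 85]]
end [461.2 344.3  27.3] 167.59
```

View pics/w4.png

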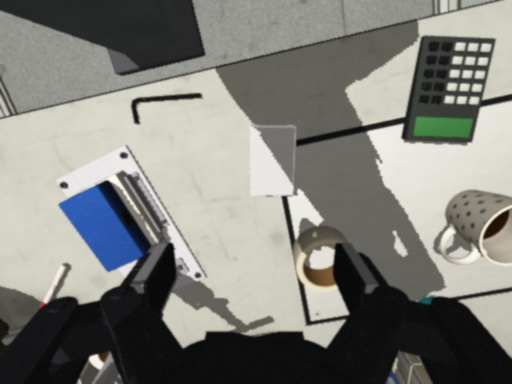

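The box is at (273,160), clear of the tape roll at (322,258), and the case is still in place on the carton. I'll grasp the box now.

servo_tool:
  commands:
    - [[-1,6,49],0,85]
    - [[0,7,49],0,85]
    - [[0,6,49],0,85]
    - [[-1,7,49],0,85]
    - [[0,0,18],0,85]
    - [[0,0,18],0,85]
    - [[0,0,19],0,85]
    - [[0,0,18],0,85]
    - [[0,0,0],0,52]
    - [[0,0,0],0,52]
    - [[0,0,0],0,52]
    - [[0,0,0],0,52]
    - [[0,0,0],0,52]

```text
time_s: 14.95
eef_pos: [0.4615, 0.3451, 0.0285]
eef_rot: [0.0, 0.106, 0.994, 0.0]
wrist_force: [-0.1, -0.8, -0.5]
opening: 0.718
grasp_force: 67.3
```

Run:
```python
from h import *
p,y,_=pose();print(p,np.degrees(y))
plan([(461,344,127,167.8,3),(440,200,220,180,5),(420,73,220,192.9,4)],52)
```

```text
[461.53911137 345.08120222  28.48221564] 167.80961725166804
[[[0, 0, -33], 0.0, 52], [[0, -1, -33], 0.0, 52], [[0, 0, -33], 0.0, 52]]
[[[-2, -29, -19], -0.043, 52], [[-1, -29, -18], -0.043, 52], [[1, -29, -19], -0.043, 52], [[2, -29, -18], -0.043, 52], [[3, -29, -19], -0.043, 52]]
[[[5, -32, 0], -0.056, 52], [[7, -31, 0], -0.056, 52], [[9, -31, 0], -0.056, 52], [[10, -31, 0], -0.056, 52]]
end [419.9  72.9 220.5] 192.96
```

servo_tool:
  commands:
    - [[0,0,-33],0,52]
    - [[0,-1,-33],0,52]
    - [[0,0,-33],0,52]
    - [[-2,-29,-19],-0.043,52]
    - [[-1,-29,-18],-0.043,52]
    - [[1,-29,-19],-0.043,52]
    - [[2,-29,-18],-0.043,52]
    - [[3,-29,-19],-0.043,52]
    - [[5,-32,0],-0.056,52]
    - [[7,-31,0],-0.056,52]
    - [[9,-31,0],-0.056,52]
    - [[10,-31,0],-0.056,52]
    - [[0,0,0],0,52]
    - [[0,0,0],0,52]

```text
time_s: 16.7
eef_pos: [0.4199, 0.0732, 0.2204]
eef_rot: [0.0, -0.112, 0.994, 0.0]
wrist_force: [-0.7, -0.0, -0.5]
opening: 0.712
grasp_force: 67.4
```

Run:
```python
from h import *
c=snap('w5');p,y,_=pose();print(p,np.degrees(y))
h=cv2.cvtColor(c['color'],cv2.COLOR_RGB2HSV);m=(h[...,0]>100)&(h[...,0]<130)&(h[...,1]>120)
top(c,m,.055,.080,'case')
k=np.ones((384,512),bool);k[:,:150]=0;k[:,360:]=0
W=pts(c);
top(c,k&(h[...,2]>60),.20,.235,'held')
plan([(499,91,150,192.9,4),(499,91,105,192.9,3)],52)
```

```text
[419.88784234  73.4248838  220.36856022] -167.0546743702511Traceback (most recent call last):
  File "<stdin>", line 4, in <module>
  File "h.py", line 37, in top
    cs,_=cv2.findContours(m,cv2.RETR_EXTERNAL,cv2.CHAIN_APPROX_NONE); k=max(cs,key=cv2.contourArea)[:,0]
                                                                        ~~~^^^^^^^^^^^^^^^^^^^^^^^^
ValueError: max() iterable argument is empty
```

View pics/w5.png

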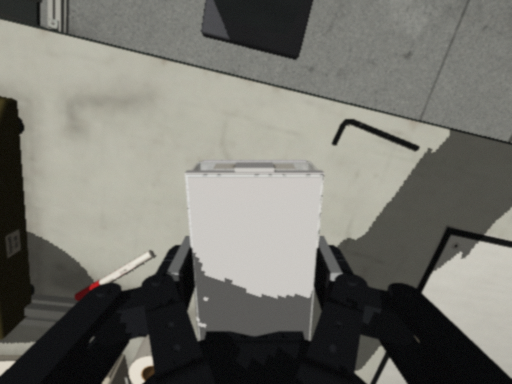

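The box is held straight in the jaws, with its top from about (187,165) to (322,335). I'll carry it over the case.

Run:
```python
from h import *
plan([(499,91,150,192.9,4),(499,91,104,192.9,3)],52)
```

```text
[[[-20, 0, 18], 0.0, 52], [[-20, 0, 17], 0.0, 52], [[-21, 0, 18], 0.0, 52], [[-20, -1, 17], 0.0, 52]]
[[[0, 0, 15], 0.0, 52], [[0, 0, 16], 0.0, 52], [[0, 0, 15], 0.0, 52]]
end [499.1  90.6 104.4] -167.05
```

servo_tool:
  commands:
    - [[-20,0,18],0,52]
    - [[-20,0,17],0,52]
    - [[-21,0,18],0,52]
    - [[-20,0,17],0,52]
    - [[0,0,15],0,52]
    - [[0,0,16],0,52]
    - [[0,0,15],0,52]
    - [[0,0,4],0,52]
    - [[0,0,2],0,52]
    - [[0,0,0],0,52]
    - [[0,0,0],0,52]

```text
time_s: 18.12
eef_pos: [0.4991, 0.091, 0.0988]
eef_rot: [0.001, -0.113, 0.994, -0.0]
wrist_force: [-0.7, -0.3, 0.1]
opening: 0.712
grasp_force: 67.4
```

servo_tool:
  commands:
    - [[0,0,1],0,52]
    - [[0,0,1],0,52]
    - [[0,0,0],0,52]

```text
time_s: 18.5
eef_pos: [0.499, 0.091, 0.0968]
eef_rot: [0.0, -0.113, 0.994, -0.0]
wrist_force: [-1.9, 0.4, 5.5]
opening: 0.717
grasp_force: 68.0
```

servo_tool:
  commands:
    - [[0,0,0],0,80]
    - [[0,0,0],0,80]
    - [[0,0,0],0,80]
    - [[0,0,-10],0,80]
    - [[0,0,-20],0,80]
    - [[15,0,-40],0,80]
    - [[15,0,-45],0,80]
    - [[15,0,-45],0,80]
    - [[15,0,-45],0,80]
    - [[15,0,-45],0,80]
    - [[0,0,-30],0,80]
    - [[0,0,0],0,80]
    - [[0,0,0],0,80]

```text
time_s: 20.12
eef_pos: [0.4253, 0.0742, 0.3757]
eef_rot: [-0.0, -0.113, 0.994, 0.0]
wrist_force: [-0.5, 0.0, -0.5]
opening: 0.94
grasp_force: 0.0
```

Run:
```python
from h import *
c=snap('w6');print(pose()[0],np.degrees(pose()[1]))
h=cv2.cvtColor(c['color'],cv2.COLOR_RGB2HSV);m=(h[...,0]>100)&(h[...,0]<130)&(h[...,1]>120)
k=np.ones((384,512),bool);k[:,:150]=0;k[:,360:]=0
for a in((k,.088,.106,'box'),(m,.058,.078,'case')):
    try: top(c,*a)
    except Exception as e: print(e)
top(c,k,.001,.012,'plate')
def handle(c,n):
    W=pts(c)*1000; z=W[...,2]; g=c['color'].max(-1)
    X=np.array([.975,.223]); O=np.array([499.,91.]); Y=np.array([-.223,.975])
    l=np.stack([(W[...,:2]-O)@X,(W[...,:2]-O)@Y],-1)
    m=(z>305)&(z<345)&(abs(l[...,0]-125)<40)&(abs(l[...,1])<75)
    if m.sum()==0: print(n,'none');return
    q=np.c_[l[m],z[m]];print(n,len(q),'med',np.median(q,0),'min',q.min(0),'max',q.max(0))
    d=np.c_[l[m&(g<70)],z[m&(g<70)]];print(' dark',len(d)); 
    if len(d):
        f=np.polyfit(d[:,1],d[:,0],1);print(' slope deg',-np.degrees(np.arctan(f[0])),'x at 0',f[1],'min',d.min(0),'max',d.max(0))
np.set_printoptions(suppress=True,precision=1)
handle(c,'wrist')
for s in('scene','side'): handle(snap('h_'+s,s),s)
```

```text
[425.07947175  74.27435274 375.07669655] -167.03869825037387
box h 0.0974 n 2819 rect [497.6  91.1] [102.5  62.9] 13.01 bb [234 173] [275 235]
case h 0.0677 n 264 rect [445.9  78.6] [ 9.7 60.5] 12.98 bb [235 164] [273 170]
plate h 0.0058 n 4936 rect [534.3 100.3] [253.7 129.4] 12.93 bb [219 139] [291 264]
wrist none
scene 221 med [120.  -11.6 328.1] min [115.  -56.3 319.4] max [130.1  58.7 334.1]
 dark 174
 slope deg -0.16315291130742315 x at 0 119.21409113316214 min [115.  -54.2 319.6] max [123.3  55.6 333.5]
side 125 med [123.5   9.4 331. ] min [118.3 -54.9 305.1] max [132.9  60.8 337.9]
 dark 62
 slope deg -0.45874681110428644 x at 0 123.32196508605766 min [119.  -48.8 314.8] max [132.9  60.8 337.9]
```

View pics/w6.png

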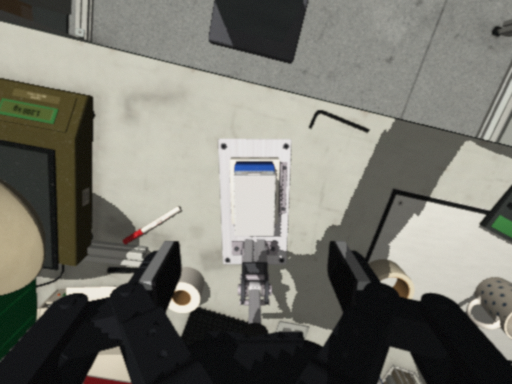

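The column is square: the box is at (255,200), with the case and carton under it and the bystanders unmoved. Next I'll check the free space around the handle, then grip it.

Run:
```python
from h import *
np.set_printoptions(suppress=True,precision=3)
for n in('h_scene','h_side'):
    W=pts(dict(np.load(n+'.npz')))
    for z in np.arange(.3,.9,.1):
        m=(W[...,2]>z)&(W[...,2]<z+.1)&(W[...,0]>.55)&(W[...,0]<1)&(W[...,1]>-.1)&(W[...,1]<.4)
        q=W[m]; q=q[np.hypot(q[:,0]-.62,q[:,1]-.12)>.09]
        if len(q): print(n,round(z,1),len(q),'xmin',np.percentile(q[:,0],[0,2,10]))
plan([(480,110,440,150,5),(612,153,440,102.93,5),(612,153,370,102.93,2)],85)
```

```text
h_scene 0.3 2028 xmin [0.75  0.774 0.845]
h_scene 0.4 3031 xmin [0.735 0.737 0.739]
h_scene 0.5 3588 xmin [0.748 0.751 0.754]
h_side 0.3 2028 xmin [0.754 0.767 0.851]
h_side 0.4 3853 xmin [0.739 0.741 0.746]
h_side 0.5 3919 xmin [0.752 0.755 0.762]
h_side 0.6 2986 xmin [0.768 0.771 0.773]
h_side 0.7 872 xmin [0.793 0.797 0.806]
[[[-12, 5, -13], 0.15, 85], [[-12, 6, -13], 0.15, 85], [[-10, 8, -13], 0.15, 85], [[-9, 9, -13], 0.15, 85], [[-8, 11, -13], 0.15, 85]]
[[[-19, 21, 0], 0.164, 85], [[-15, 23, 0], 0.164, 85], [[-11, 25, 0], 0.164, 85], [[-6, 27, 0], 0.164, 85], [[-2, 28, 0], 0.164, 85]]
[[[0, 0, 35], 0.001, 85], [[0, 0, 35], 0.001, 85]]
end [612.  153.1 369.9] -257.11
```

servo_tool:
  commands:
    - [[-12,5,-13],0.15,85]
    - [[-12,6,-13],0.15,85]
    - [[-10,8,-13],0.15,85]
    - [[-9,9,-13],0.15,85]
    - [[-8,11,-13],0.15,85]
    - [[-19,21,0],0.164,85]
    - [[-15,23,0],0.164,85]
    - [[-11,25,0],0.164,85]
    - [[-6,27,0],0.164,85]
    - [[-2,28,0],0.164,85]
    - [[0,0,20],0,85]
    - [[0,0,0],0,85]
    - [[0,0,0],0,85]

```text
time_s: 21.9
eef_pos: [0.6123, 0.153, 0.4212]
eef_rot: [-0.0, 0.622, 0.783, -0.0]
wrist_force: [-0.4, -0.2, 0.7]
opening: 0.995
grasp_force: 0.0
```

Run:
```python
from h import *
np.set_printoptions(suppress=True,precision=1)
c=snap('w7');p,y,_=pose();print(p,np.degrees(y))
W=pts(c)*1000;z=W[...,2]
a=np.radians(12.93);X=np.array([np.cos(a),np.sin(a)]);Y=np.array([-X[1],X[0]]);O=np.array([497.7,91.9])
l=np.stack([(W[...,:2]-O)@X,(W[...,:2]-O)@Y],-1)
m=(z>315)&(z<345)&(abs(l[...,0]-125)<40)&(abs(l[...,1])<75)
q=np.c_[l[m],z[m]];print(len(q))
for y0 in range(-60,60,10):
    s=q[(q[:,1]>y0)&(q[:,1]<y0+10)]
    if len(s):print(y0,len(s),s.min(0),s.max(0),(s.min(0)+s.max(0))[0]/2)
plan([(612,153,328,102.93,4)],85)
```

```text
[612.4 153.  421.9] 103.01041921552654
2101
-60 104 [119.3 -58.6 324.1] [133.3 -50.1 332.6] 126.31130717970021
-50 145 [119.4 -50.  325. ] [133.2 -40.1 332.7] 126.28156383855097
-40 159 [118.4 -39.9 323.8] [133.1 -30.  333. ] 125.76206854826526
-30 170 [118.5 -29.9 323.8] [133.  -20.  333.5] 125.73033223114018
-20 190 [118.6 -20.  321.6] [132.8 -10.  333.5] 125.6979256322978
-10 165 [118.6  -9.9 323.8] [133.6  -0.3 330.5] 126.1378172056755
0 183 [118.5   0.2 315.8] [133.7   9.9 330.8] 126.11667072874285
10 176 [118.7  10.1 323. ] [133.3  20.  333.5] 126.02334714500041
20 203 [118.8  20.  324.3] [133.3  29.9 333.2] 126.04844295859742
30 203 [118.9  30.  324.8] [133.1  39.9 333.7] 125.99292849582316
40 215 [118.9  40.1 325. ] [133.   50.  333.4] 125.95568946435489
50 188 [119.   50.1 320.8] [132.8  57.4 333.1] 125.90981710735329
[[[0, 0, 23], 0.0, 85], [[0, 0, 24], 0.0, 85], [[0, 0, 23], 0.0, 85], [[0, 0, 24], 0.0, 85]]
end [612.4 153.  327.9] 103.01
```

View pics/w7.png

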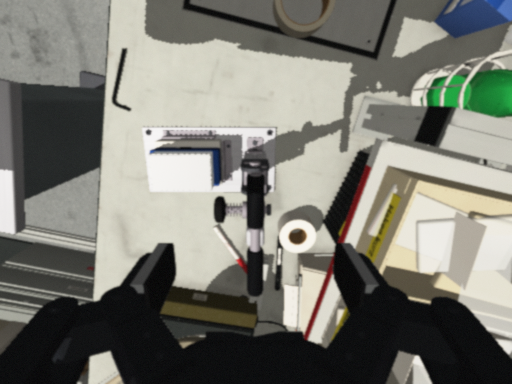

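The handle at (255,230) lies midway between the fingers, and nothing else is within reach of the jaws. I'll go down and pinch the grip.

servo_tool:
  commands:
    - [[0,0,23],0,85]
    - [[0,0,24],0,85]
    - [[0,0,23],0,85]
    - [[0,0,24],0,85]
    - [[0,0,0],0,60]
    - [[0,0,0],0,30]
    - [[0,0,0],0,5]
    - [[0,0,0],0,5]
    - [[0,0,0],0,5]
    - [[0,0,0],0,5]
    - [[0,0,0],0,5]
    - [[0,0,0],0,5]

```text
time_s: 23.45
eef_pos: [0.613, 0.1531, 0.3286]
eef_rot: [0.001, 0.622, 0.783, 0.001]
wrist_force: [0.5, 0.8, 5.7]
opening: 0.153
grasp_force: 58.5
```

Run:
```python
import numpy as np
from h import *
print(pose()[0],ctrl.get_obs()['wrist_force'])
N=48;th=np.linspace(0,np.pi/2,N+1);x=np.round(-190*np.sin(th),1);z=np.round(190*(1-np.cos(th)),1)
rows=[[[0,round(x[i+1]-x[i],1),round(z[i+1]-z[i],1)],0,5] for i in range(N)]
for i in range(0,N,16):print(json.dumps(rows[i:i+16]))
```

```text
[613.01895802 153.13679374 328.6071944 ] [0.45993485 0.75871027 5.7438783 ]
[[[0, -6.2, 0.1], 0, 5], [[0, -6.2, 0.3], 0, 5], [[0, -6.2, 0.5], 0, 5], [[0, -6.2, 0.7], 0, 5], [[0, -6.2, 0.9], 0, 5], [[0, -6.1, 1.2], 0, 5], [[0, -6.0, 1.3], 0, 5], [[0, -6.1, 1.5], 0, 5], [[0, -6.0, 1.7], 0, 5], [[0, -5.9, 1.9], 0, 5], [[0, -5.8, 2.1], 0, 5], [[0, -5.8, 2.3], 0, 5], [[0, -5.7, 2.4], 0, 5], [[0, -5.6, 2.7], 0, 5], [[0, -5.6, 2.8], 0, 5], [[0, -5.4, 3.1], 0, 5]]
[[[0, -5.3, 3.2], 0, 5], [[0, -5.3, 3.3], 0, 5], [[0, -5.1, 3.6], 0, 5], [[0, -5.0, 3.7], 0, 5], [[0, -4.8, 3.8], 0, 5], [[0, -4.8, 4.1], 0, 5], [[0, -4.6, 4.1], 0, 5], [[0, -4.5, 4.3], 0, 5], [[0, -4.3, 4.5], 0, 5], [[0, -4.1, 4.6], 0, 5], [[0, -4.1, 4.8], 0, 5], [[0, -3.8, 4.8], 0, 5], [[0, -3.7, 5.0], 0, 5], [[0, -3.6, 5.1], 0, 5], [[0, -3.3, 5.3], 0, 5], [[0, -3.2, 5.3], 0, 5]]
[[[0, -3.1, 5.4], 0, 5], [[0, -2.8, 5.6], 0, 5], [[0, -2.7, 5.6], 0, 5], [[0, -2.4, 5.7], 0, 5], [[0, -2.3, 5.8], 0, 5], [[0, -2.1, 5.8], 0, 5], [[0, -1.9, 5.9], 0, 5], [[0, -1.7, 6.0], 0, 5], [[0, -1.5, 6.1], 0, 5], [[0, -1.3, 6.0], 0, 5], [[0, -1.2, 6.1], 0, 5], [[0, -0.9, 6.2], 0, 5], [[0, -0.7, 6.2], 0, 5], [[0, -0.5, 6.2], 0, 5], [[0, -0.3, 6.2], 0, 5], [[0, -0.1, 6.2], 0, 5]]
```

servo_tool:
  commands:
    - [[0,-6.2,0.1],0,5]
    - [[0,-6.2,0.3],0,5]
    - [[0,-6.2,0.5],0,5]
    - [[0,-6.2,0.7],0,5]
    - [[0,-6.2,0.9],0,5]
    - [[0,-6.1,1.2],0,5]
    - [[0,-6.0,1.3],0,5]
    - [[0,-6.1,1.5],0,5]

```text
time_s: 24.45
eef_pos: [0.5652, 0.1422, 0.3222]
eef_rot: [0.001, 0.622, 0.783, 0.001]
wrist_force: [1.9, 0.4, 6.4]
opening: 0.15
grasp_force: 58.6
```

```bash
cat > st.py <<'E'
from h import *
np.set_printoptions(suppress=True,precision=1)
a=np.radians(12.93);X=np.array([np.cos(a),np.sin(a)]);Y=np.array([-X[1],X[0]]);O=np.array([497.7,91.9])
p,y,_=pose();o=ctrl.get_obs();f=o['wrist_force'];d=p[:2]-O
print('stand',d@X,d@Y,p[2],'F stand',f[:2]@X,f[:2]@Y,f[2],'op',o['opening']*85.4,'gf',o['grasp_force'],'ang',np.degrees(np.arctan2(125.5-d@X,p[2]-138)),'r',np.hypot(125.5-d@X,p[2]-138),'t',o['time_s'])
E
python3 st.py
```

```text
stand 77.06150325879331 33.89884482595652 322.2023804226597 F stand 1.8968705403973571 -0.041601972963491315 6.373827315944412 op 12.806059844620258 gf 58.57593834400177 ang 14.73314398994262 r 190.46470780678015 t 24.45
```

Forces are small, so I'll carry on round the arc.

servo_tool:
  commands:
    - [[0,-6.0,1.7],0,5]
    - [[0,-5.9,1.9],0,5]
    - [[0,-5.8,2.1],0,5]
    - [[0,-5.8,2.3],0,5]
    - [[0,-5.7,2.4],0,5]
    - [[0,-5.6,2.7],0,5]
    - [[0,-5.6,2.8],0,5]
    - [[0,-5.4,3.1],0,5]
    - [[0,-5.3,3.2],0,5]
    - [[0,-5.3,3.3],0,5]
    - [[0,-5.1,3.6],0,5]
    - [[0,-5.0,3.7],0,5]

```text
time_s: 25.95
eef_pos: [0.5002, 0.1273, 0.2893]
eef_rot: [0.001, 0.622, 0.783, 0.001]
wrist_force: [0.2, 1.4, 7.7]
opening: 0.155
grasp_force: 58.7
```

```bash
python3 st.py
```

```text
stand 10.310982561696894 33.91414541122956 289.31105685096935 F stand 0.4675810765366164 1.3084906382515633 7.720471146845655 op 13.20397658789925 gf 58.686325550079346 ang 37.28103771833956 r 190.16715190526196 t 25.95
```

servo_tool:
  commands:
    - [[0,-4.8,3.8],0,5]
    - [[0,-4.8,4.1],0,5]
    - [[0,-4.6,4.1],0,5]
    - [[0,-4.5,4.3],0,5]
    - [[0,-4.3,4.5],0,5]
    - [[0,-4.1,4.6],0,5]
    - [[0,-4.1,4.8],0,5]
    - [[0,-3.8,4.8],0,5]
    - [[0,-3.7,5.0],0,5]
    - [[0,-3.6,5.1],0,5]
    - [[0,-3.3,5.3],0,5]
    - [[0,-3.2,5.3],0,5]
    - [[0,-3.1,5.4],0,5]
    - [[0,-2.8,5.6],0,5]
    - [[0,-2.7,5.6],0,5]
    - [[0,-2.4,5.7],0,5]
    - [[0,-2.3,5.8],0,5]

```text
time_s: 28.08
eef_pos: [0.4393, 0.1133, 0.2048]
eef_rot: [0.0, 0.622, 0.783, 0.0]
wrist_force: [-1.1, 1.5, 6.7]
opening: 0.154
grasp_force: 58.7
```

```bash
python3 st.py
```

```text
stand -52.085008501828845 33.96024279964765 204.81558148711397 F stand -0.7687323416865122 1.6918644025585146 6.747553669992403 op 13.175281930160393 gf 58.69901776313782 ang 69.38141057814282 r 189.7386549284457 t 28.075
```

servo_tool:
  commands:
    - [[0,-2.1,5.8],0,5]
    - [[0,-1.9,5.9],0,5]
    - [[0,-1.7,6.0],0,5]
    - [[0,-1.5,6.1],0,5]
    - [[0,-1.3,6.0],0,5]
    - [[0,-1.2,6.1],0,5]
    - [[0,-0.9,6.2],0,5]
    - [[0,-0.7,6.2],0,5]
    - [[0,-0.5,6.2],0,5]
    - [[0,-0.3,6.2],0,5]

```text
time_s: 29.32
eef_pos: [0.4278, 0.1107, 0.1442]
eef_rot: [0.0, 0.622, 0.783, 0.001]
wrist_force: [-2.6, 1.4, 10.6]
opening: 0.152
grasp_force: 58.9
```

```bash
python3 st.py
```

```text
stand -63.9562268045253 33.978308835820414 144.1994402467602 F stand -2.192649745247273 1.9672324970642494 10.59818943554528 op 12.971044882102218 gf 58.9156436920166 ang 88.12582002877642 r 189.55762958631047 t 29.325
```

servo_tool:
  commands:
    - [[0,-0.1,3],0,5]
    - [[0,0,3],0,5]
    - [[0,0,0],0,5]
    - [[0,0,0],0,5]

```text
time_s: 29.82
eef_pos: [0.4277, 0.1107, 0.1386]
eef_rot: [0.0, 0.622, 0.783, 0.0]
wrist_force: [-2.9, 1.8, 11.1]
opening: 0.153
grasp_force: 59.1
```

servo_tool:
  commands:
    - [[0,0,1],0,5]
    - [[0,0,0],0,5]
    - [[0,0,0],0,5]

```text
time_s: 30.2
eef_pos: [0.4278, 0.1107, 0.138]
eef_rot: [0.0, 0.622, 0.783, 0.0]
wrist_force: [-4.8, 1.7, 16.2]
opening: 0.155
grasp_force: 59.7
```

```bash
python3 st.py
```

```text
stand -63.95702698913931 33.9554444405129 138.04362436229218 F stand -4.290216726359529 2.769948675783478 16.178749100291647 op 13.278094793394915 gf 59.662184715270996 ang 89.98680707789603 r 189.4570320116106 t 30.2
```

servo_tool:
  commands:
    - [[0,0,1],0,5]
    - [[0,0,0],0,5]
    - [[0,0,0],0,5]

```text
time_s: 30.58
eef_pos: [0.4278, 0.1107, 0.1375]
eef_rot: [0.0, 0.622, 0.783, 0.0]
wrist_force: [-8.0, 1.6, 21.0]
opening: 0.153
grasp_force: 60.2
```

```bash
python3 st.py
python3 - <<'E'
from h import *
c=snap('w8'); s=snap('s8','side'); 
roi=s['color'][150:300,190:330]; save({'color':cv2.resize(roi,None,fx=4,fy=4,interpolation=cv2.INTER_CUBIC)},'s8c.png')
im=np.vstack([cv2.resize(c['color'],(400,300)),cv2.resize(roi,(400,300),interpolation=cv2.INTER_CUBIC)])
save({'color':im},'fin.png')
k=np.ones((384,512),bool)
try: top(c,k,.088,.104,'box')
except Exception as e: print(e)
E
```

```text
stand -63.90015242145936 33.9504764354936 137.53030088505167 F stand -7.4719835156467145 3.3984713908243824 20.978505899605395 op 13.044539813130493 gf 60.24861037731171 ang 90.1420892296764 r 189.4007348310207 t 30.575
box h 0.0973 n 7803 rect [497.7 100.3] [100.6  51.2] 13.0 bb [279 231] [434 297]
```

View pics/fin.png

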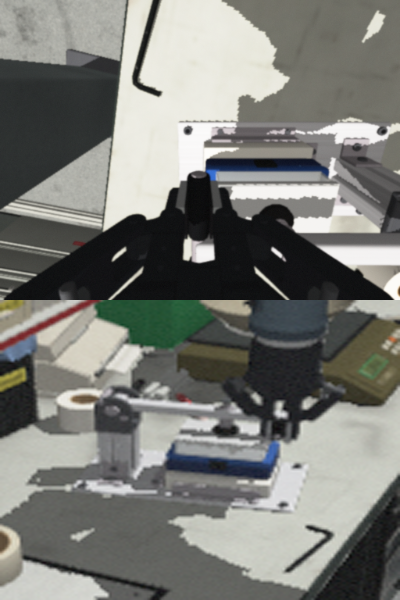

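The press arm is level with its pad on the parts box, at (225,425) in the lower view. The column is still square and the jaws hold the handle. The jump in force shows the arm is on its stop.

```bash
python3 -c "
from bench import ctrl
print(ctrl.hand_in())"
```

```text
the job is handed in; nothing more can be done
None
```

The kit is made up and handed in at about 31 s: the case is square on the carton and the parts box square on the case (within about 2 mm by camera), and the gripper is holding the press arm down on its stop with the pad on the box.

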